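# Unstack returned camera accessories onto their pads

### The job

The returned accessories were left on the counter in two stacks, one thing on top of another. Take the stacks apart and set each of the four things upright, centred and squarely aligned on the felt pad cut to its own outline: extension tube on the large round pad, filter on the small round pad, film magazine on the large rectangular pad, right-angle finder on the small rectangular pad. Set them down gently without dropping anything, and leave the two cameras beside the work where they stand.

Things in the scene. Friction and masses are not known exactly. Their poses are not given: they have to be found in the camera images.
- tube: Silver macro extension tube, an upright solid cylinder of diameter 66 mm, 30 mm high, flat top closed by a black cap (cap level with the rim); 110 to 220 g. It stands on the counter as the foot of one stack: either the filter or the finder stands on it, within 6 mm of its centre. Origin: centre of its underside; z up.
- magazine: Film magazine, a flat black leathered box with two chrome bands round it: 60 mm along its x, 88 mm along its y, 30 mm high, flat top with a grey panel; 220 to 450 g. It lies on the counter as the foot of the other stack: either the filter or the finder stands on it, within 6 mm of its centre. Origin: centre of its underside; z up. Grip it across the 60 mm.
- glass_filter: Blue glass filter in a steel ring, a flat disc of diameter 48 mm, 9 mm thick, about 35 g. It lies on top of the tube or of the magazine (its underside 30 mm above the counter). Origin: centre of its underside; z up.
- finder: Black right-angle finder upright on its foot (40 mm along x, 30 along y), 42 mm high, 70 g, on top of the tube or the magazine (underside 30 mm above the counter). Housing x -12 to +18 mm; round eyepiece, diameter 22 mm, axis 27 mm up, sticks out to x = -31 mm. Both y sides flat and flush from foot to top: grip there, 30 mm wide. Origin: centre of the foot's underside; z up.
- tube_pad: Fixed pad, pale grey felt on a dark wooden block 8 mm high, round, diameter 78 mm: the large round pad, for the tube. Origin: centre of its underside, on the counter; its top is 8 mm above.
- filter_pad: Fixed pad, pale grey felt on a dark wooden block 8 mm high, round, diameter 60 mm: the small round pad, for the filter. Origin: centre of its underside, on the counter; its top is 8 mm above.
- magazine_pad: Fixed pad, pale grey felt on a dark wooden block 8 mm high, rectangular, 72 mm along its x and 100 mm along its y: the large rectangular pad, for the magazine, long side along long side, either way round. Origin: centre of its underside, on the counter; its top is 8 mm above.
- finder_pad: Fixed pad, pale grey felt on a dark wooden block 8 mm high, rectangular, 52 mm along its x and 42 mm along its y: the small rectangular pad, for the finder, its foot's long side along the pad's long side, eyepiece at either end. Origin: centre of its underside, on the counter; its top is 8 mm above.
- chrome_camera: Bystander: chrome half-frame camera standing loose on the counter, 36 mm along x, 108 mm along y, 68 mm high, lens sticking out 16 mm towards its -x; 400 g. Leave it alone. Origin: centre of the body's underside.
- box_camera: Bystander: black bakelite box camera standing loose on the counter, 85 mm along x, 72 mm along y, 75 mm high with its finder (81 mm with the strap, which is only looks), lens plate sticking out 5 mm towards its -x; 420 g. Leave it alone. Origin: centre of its underside.
There are look-alikes about, which are no part of the job. What is shaped like the finder but white is not meant.

How it is judged:
At the end, for the whole second after the job is handed in: Each of the four things stands upright (within 0.1 rad) on top of its own pad, its centre within 12 mm of the pad's centre, magazine and finder within 0.2 rad of their pad's direction (either way round), all at rest; both cameras within 15 mm of where they stood (horizontal distance between tube and tube_pad below 0.012 m and z of tube in the frame of tube_pad between 0.005 and 0.012 m and angle between each of tube, magazine, glass_filter, finder's own z axis and vertical below 0.1 rad and linear speed of each of tube, magazine, glass_filter, finder below 0.02 m/s and angular speed of each of tube, magazine, glass_filter, finder below 0.2 rad/s and horizontal distance between magazine and magazine_pad below 0.012 m and z of magazine in the frame of magazine_pad between 0.005 and 0.012 m and horizontal distance between glass_filter and filter_pad below 0.012 m and z of glass_filter in the frame of filter_pad between 0.005 and 0.012 m and horizontal distance between finder and finder_pad below 0.012 m and z of finder in the frame of finder_pad between 0.005 and 0.012 m and angle between the x axis of magazine and the x axis of magazine_pad, either way round below 0.2 rad and angle between the x axis of finder and the x axis of finder_pad, either way round below 0.2 rad and distance of each of chrome_camera, box_camera from where it was at the start of the episode below 0.015 m); the robot touches nothing.
It fails at once if a camera is shifted by more than 15 mm or tipped (distance of any of chrome_camera, box_camera from where it was at the start of the episode above 0.015 m or angle between any of chrome_camera, box_camera's own z axis and vertical above 0.3 rad).
It fails at once if the tube falls or is flung (faster than 0.7 m/s while not between the fingers, as after a fall of 25 mm) (linear speed of tube above 0.7 m/s and contact force between the fingers and tube below 0.05 N).
It fails at once if the magazine falls or is flung (faster than 0.7 m/s while not between the fingers, as after a fall of 25 mm) (linear speed of magazine above 0.7 m/s and contact force between the fingers and magazine below 0.05 N).
It fails at once if the glass filter falls or is flung (faster than 0.7 m/s while not between the fingers, as after a fall of 25 mm) (linear speed of glass_filter above 0.7 m/s and contact force between the fingers and glass_filter below 0.05 N).
It fails at once if the finder falls or is flung (faster than 0.7 m/s while not between the fingers, as after a fall of 25 mm) (linear speed of finder above 0.7 m/s and contact force between the fingers and finder below 0.05 N).
It also fails if it takes over 109 s, if anything falls off the work surface, if the arm or the gripper's body presses on something with over 40 N, if the wrist force passes 120 N, or if a joint passes its speed limit or range.

### The arm

A 6-joint arm with a two-finger parallel gripper is mounted at the origin on the work surface. World frame = base frame: x ahead of the robot, y to its left, z up, the work surface at z = 0. Lengths are in m, angles in rad, forces in N, time in s.
With the tool pointing down it reaches from about 0.375 to 0.975 m from the base axis. Payload 3.8 kg.
Tool frame: the origin (TCP) lies at the very end of the fingers, on their centre line; the grasp point (between the pads) lies 19 mm behind it; z points along the fingers, y is the line along which they close (so a half turn about z gives the same grasp; the last joint's range is limited). The gripper opens to 85 mm and grips with 20 to 120 N. Pads are 22 mm wide; open, the fingers measure 114 mm over their backs; the gripper's body (76 mm by 85 mm) begins 54 mm behind the grasp point. The pads swing forward as they close: fully open they stand 13 mm farther back than shut.
Start: joints at [-1.255, 0.264, 1.604, -0, 1.274, -0.037], TCP at [0.233, -0.633, 0.231] pointing down, gripper open.
Joint ranges: [-2.63, 2.63], [-0.94, 2.18], [0.31, 2.57], [-1.31, 4.45], [0, 2.66], [-2.55, 2.55]. Speed limits (rad/s): [2.57, 2.57, 3.14, 3.14, 3.14, 3.14].

### API

Orientations are given as a rotation vector (axis times angle).
In Python, from bench import state, capture, hand_in, search_frame, regions_of, landmark_of gives the robot as it stands.
- The arm moves only by the shell command python3 -m crank 'ROWS'. ROWS is JSON, a list of rows, each a list of 7 numbers: the shift along the tool's x, y, z in units of 10 cm (1.0 is 10 cm), then the turn, a rotation vector about the tool's x, y, z in units of 90 degrees (1.0 is 90 degrees), then the gripper's target within -1 to 1 (shut at 1, half-way at 0, fully open at -1). A call has 1 to 10 rows; each row is the pose to reach, as a shift and turn from the pose commanded when the call began, along the tool's axes at that moment; what a row does not reach only later rows make up. A row lasts 1/12 s, in which the tool goes at most 41.7 mm and 7.16 degrees, less where a joint would pass 70% of its speed; a pose out of reach is approached as far as the arm can. A call with a number of a shift or a turn outside -1 to 1 is refused whole. A call with a gripper value outside its range is refused whole. The fingers move at their own pace and stop on an object; the grip force is fixed at half the most. Time passes only in rows, so rows that repeat a pose let the fingers close. It gives the time, the measured TCP pose, the force, the opening and the grip force at its end, in the units of the state.
- state(): the state, without advancing time (a new reading comes with each control period).
- capture(name): name is "scene" or "top" or "wrist"; returns a dict with "color" (480x640x3 uint8, red, green, blue), "depth" (480x640 float32, m along the optical axis (not along the pixel's ray), 0 where there is no reading), "camera_matrix" (3x3 intrinsics, pixels), "cam_to_world" (4x4, takes a point from camera to world coordinates); the wrist camera has in their place "T_tool_cam" (4x4, takes a point from camera to tool coordinates, whose origin is the TCP and whose axes are the flange's). Camera axes: x right, y up, looking along -z (the intrinsics and any distortion apply to the point x, -y, -z); pixel columns grow to the right and rows downward; lengths in m; the calibration is good to about 2 mm. The wrist camera is an equidistant fisheye: a pixel r from the principal point sees the ray r / f radians off the axis. A picture is of the moment at which its call begins: read the wrist's pose just before it.
- hand_in(): hands the job in; it is judged then, once.
Trained networks look in a picture, given as the dict that the camera call returned (one of the last four; its "shot" number tells which), for a name from the list of things; names that differ only in an ending like _2 or _b are one class to them, and where a whole thing is asked for, a point or a joint stands for the part that bears it (a point fixed in the world has none). Each returns a list of dicts, best first, with "p" (0 to 1); they miss things now and then, are a little off and sometimes report something else, mostly with a low value. They report only what shows in the picture. A call takes as long as a camera call. They do not tell look-alikes from the thing itself.
- search_frame(query, picture): "extent" ([left, top, width, height] in pixels, round what is visible of it).
- regions_of(query, picture): "mask" (480x640 bool, what is visible of it) and "extent" ([left, top, width, height] in pixels, round what is visible of it).
- landmark_of(query, picture): "uv" ([column, row] in pixels: a listed point, or the origin of a listed thing).
The state is a dict: "clock": time; "joint_positions": joint angles; "joint_velocities": joint speeds; "joint_efforts": joint torques, N m; "tcp_pos": TCP position; "tool_rot": TCP orientation; "ft_force": force on the tool from outside, world axes, zero at the start; "moment": the same for the moment, N m; "gripper_width": opening from 0.0 (shut) to 1.0 (fully open); "finger_force": force on a finger pad.
Only numpy, scipy, OpenCV 4.12 (cv2) and the standard library are available. Lean on these libraries where they do the work, as an engineer would, in place of code of your own. Each camera call takes 0.05 s, during which the arm holds its last target. There are 200 camera calls.

## Working session

There is one attempt and no reset: what is moved stays moved. The work goes in short steps, Python scripts to look and compute and a shell command to move; the robot and the scene stay as the last step left them, time stands still between calls to the robot, and variables do not carry over. Pictures are saved under pics/ and viewed, at most 14 in all, crops included, and the job is handed in when it is done.

```bash
ls; mkdir -p pics
cat > h.py <<'E'
import numpy as np, cv2
from scipy.spatial.transform import Rotation as R
from bench import *
def save(p,n): cv2.imwrite('pics/'+n,p['color'][:,:,::-1])
def world(p,uv,z=None):
    "pixel -> world by depth, or by plane z"
    K=p['camera_matrix'];T=p['cam_to_world'];u,v=uv
    d=np.array([(u-K[0,2])/K[0,0],-(v-K[1,2])/K[1,1],-1.])
    if z is None: s=p['depth'][int(v),int(u)]; return T[:3,:3]@(d*s)+T[:3,3]
    w=T[:3,:3]@d; o=T[:3,3]; return o+w*(z-o[2])/w[2]
def cloud(p):
    K=p['camera_matrix'];T=p['cam_to_world'];v,u=np.mgrid[:480,:640];d=p['depth']
    c=np.stack([(u-K[0,2])/K[0,0]*d,-(v-K[1,2])/K[1,1]*d,-d],-1)
    return c@T[:3,:3].T+T[:3,3]
E
python3 - <<'E'
from h import *
s=state();print(s['clock'],s['tcp_pos'],s['tool_rot'])
for n in ['top','scene']:
    p=capture(n);save(p,n+'0.png');print(n,p['cam_to_world'].round(3).tolist())
    for q in ['tube','magazine','glass_filter','finder','tube_pad','filter_pad','magazine_pad','finder_pad','chrome_camera','box_camera']:
        for r in regions_of(q,p)[:3]:
            m=r['mask']&(p['depth']>0);c=cloud(p)[m];print(q,round(r['p'],2),np.round(r['extent']).tolist(),m.sum(),np.median(c,0).round(3) if len(c) else '')
E
```

```text
pics
0.0 [ 0.2329883  -0.63271848  0.22993703] [-3.09061968e+00 -5.50877221e-01  5.19685744e-04]
top [[0.028, 0.998, -0.056, 0.412], [-0.999, 0.029, 0.023, 0.025], [0.025, 0.056, 0.998, 1.162], [0.0, 0.0, 0.0, 1.0]]
tube 0.56 [369.0, 231.0, 35.0, 36.0] 587 [ 0.434 -0.109  0.03 ]
magazine 0.8 [224.0, 210.0, 52.0, 38.0] 1118 [0.469 0.125 0.03 ]
magazine 0.15 [370.0, 230.0, 32.0, 36.0] 410 [ 0.433 -0.106  0.03 ]
glass_filter 0.59 [238.0, 216.0, 24.0, 23.0] 537 [0.466 0.133 0.039]
finder 0.92 [377.0, 234.0, 22.0, 31.0] 450 [ 0.435 -0.124  0.07 ]
finder 0.84 [409.0, 188.0, 21.0, 24.0] 441 [ 0.528 -0.182  0.04 ]
finder 0.77 [364.0, 289.0, 28.0, 27.0] 458 [ 0.332 -0.11   0.04 ]
tube_pad 0.89 [439.0, 126.0, 42.0, 38.0] 1273 [ 0.635 -0.26   0.009]
filter_pad 0.96 [369.0, 120.0, 31.0, 35.0] 778 [ 0.64  -0.116  0.009]
magazine_pad 0.58 [256.0, 125.0, 52.0, 40.0] 1954 [0.629 0.075 0.008]
finder_pad 0.69 [151.0, 133.0, 26.0, 26.0] 622 [0.62  0.303 0.008]
chrome_camera 0.82 [98.0, 241.0, 68.0, 42.0] 1763 [0.398 0.332 0.063]
chrome_camera 0.44 [366.0, 228.0, 40.0, 39.0] 599 [ 0.439 -0.108  0.03 ]
b
[... 301 characters left out ...]
.481 0.15  0.028]
glass_filter 0.72 [354.0, 276.0, 22.0, 18.0] 318 [0.466 0.135 0.039]
finder 0.87 [309.0, 189.0, 22.0, 17.0] 280 [ 0.339 -0.108  0.034]
finder 0.81 [275.0, 250.0, 24.0, 21.0] 373 [ 0.53  -0.047  0.034]
finder 0.57 [277.0, 200.0, 24.0, 28.0] 346 [ 0.442 -0.12   0.063]
tube_pad 0.66 [178.0, 232.0, 33.0, 27.0] 657 [ 0.635 -0.257  0.008]
filter_pad 0.69 [219.0, 270.0, 29.0, 23.0] 451 [ 0.641 -0.113  0.008]
magazine_pad 0.98 [273.0, 302.0, 51.0, 51.0] 1483 [0.629 0.078 0.008]
finder_pad 0.9 [369.0, 374.0, 31.0, 26.0] 510 [0.621 0.305 0.008]
chrome_camera 0.76 [441.0, 288.0, 42.0, 56.0] 1467 [0.406 0.341 0.059]
box_camera 0.63 [214.0, 134.0, 43.0, 47.0] 1279 [ 0.399 -0.34   0.066]
```

Run:
```python
from h import *
p=cv2.imread('pics/top0.png')[110:320,90:560];cv2.imwrite('pics/topz.png',cv2.resize(p,None,fx=1.7,fy=1.7,interpolation=2))
```

```text
(no output)
```

View pics/topz.png

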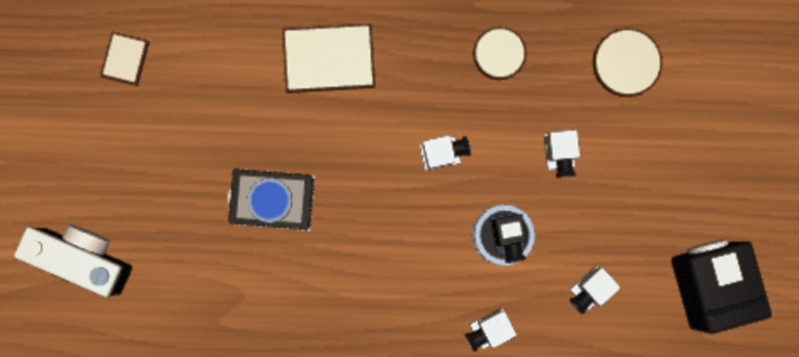

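```bash
cat > fit.py <<'E'
from h import *
def fit(P,name,L=None):
    "min area rect and enclosing circle of xy points (mm)"
    q=(P[:,:2]*1000).astype(np.float32)
    (c,s,a)=cv2.minAreaRect(q);cc,r=cv2.minEnclosingCircle(q)
    print(name,len(q),'mean',q.mean(0).round(1),'rect c',np.round(c,1),'size',np.round(s,1),'ang',round(a,1),'circ',np.round(cc,1),round(r,1))
E
python3 - <<'E'
from fit import *
for n in ['top','scene']:
    p=capture(n);C=cloud(p);print(n)
    def box(x0,x1,y0,y1,z0,z1,nm):
        m=(C[...,0]>x0)&(C[...,0]<x1)&(C[...,1]>y0)&(C[...,1]<y1)&(C[...,2]>z0)&(C[...,2]<z1)&(p['depth']>0)
        if nm in('tubepad','filterpad'): pass
        m=cv2.morphologyEx(m.astype(np.uint8),cv2.MORPH_OPEN,np.ones((2,2)))>0
        fit(C[m],nm)
    box(.57,.7,-.32,-.2,.005,.012,'tubepad');box(.58,.7,-.16,-.07,.005,.012,'filterpad')
    box(.56,.7,.0,.15,.005,.012,'magpad');box(.57,.68,.25,.35,.005,.012,'finderpad')
    box(.41,.53,.06,.2,.025,.034,'mag');box(.41,.53,.06,.2,.036,.045,'filter')
    box(.38,.48,-.17,-.05,.025,.034,'tube');box(.38,.48,-.18,-.05,.05,.08,'finder');box(.38,.48,-.18,-.05,.067,.08,'findertop')
E
```

```text
top
tubepad 1072 mean [ 631.7 -260.6] rect c [ 522.  -145.4] size [ 76.8 398.4] ang 43.6 circ [ 531.3 -136. ] 200.4
filterpad 638 mean [ 639.2 -117.5] rect c [533.3 -65.7] size [ 57.  297.2] ang 63.8 circ [539.9 -52.3] 149.2
magpad 1628 mean [626.1  72.9] rect c [537.   66.5] size [255.2  99.9] ang 5.0 circ [539.2  66.3] 133.2
finderpad 525 mean [619.3 299.9] rect c [535.9 166.8] size [370.9  58.7] ang 57.9 circ [528.4 171.5] 186.6
mag 938 mean [467.1 130.7] rect c [461.2  98. ] size [159.9  71.1] ang 80.1 circ [454.3  99. ] 84.8
filter 463 mean [464.6 130.9] rect c [436.7  94.6] size [139.4  46.1] ang 52.4 circ [444.1  88.9] 71.0
tube 472 mean [ 436.2 -118.5] rect c [415.5 -72.5] size [ 63.4 185.2] ang 20.7 circ [428.9 -67.3] 94.1
finder 413 mean [ 432.2 -126.7] rect c [ 428.7 -130.3] size [51.8 37.5] ang 12.7 circ [ 429.3 -129.3] 29.5
findertop 287 mean [ 438.3 -126.3] rect c [ 429.3 -130.9] size [51.  36.1] ang 12.9 circ [ 429.8 -130.1] 28.7
scene
tubepad 506 mean [ 635.  -253.1] rect c [ 632.9 -255.5] size [73.8 74.9] ang 57.7 circ [ 632.7 -256.2] 39.3
filterpad 343 mean [ 641.3 -107.9] rect c [829.9 150.8] size [707.9  56.3] ang 53.9 circ [819.8 158.2] 354.3
magpad 1045 mean [630.6  83.1] rect c [781.5 263.4] size [592.3 114.8] ang 50.0 circ [807.2 241.8] 297.1
finderpad 378 mean [619.3 307.9] rect c [618.6 307.1] size [42.4 55.2] ang 79.3 circ [619.5 307.5] 31.5
mag 537 mean [472.2 140.5] rect c [466.8 136.9] size [87.5 61.3] ang 87.7 circ [467.2 136.3] 51.0
filter 260 mean [467.5 139.3] rect c [734.9 279.4] size [659.2  46. ] ang 27.8 circ [729.6 289.6] 329.8
tube 212 mean [ 445.9 -102.9] rect c [722.2 143.1] size [851.8  64.1] ang 42.3 circ [702.3 165.1] 425.9
finder 252 mean [ 437.1 -117.6] rect c [709.4 136.8] size [879.9  44.4] ang 43.0 circ [694.3 153. ] 440.0
findertop 122 mean [ 439.6 -119.2] rect c [ 419.1 -124.9] size [72.9 26.9] ang 12.0 circ [ 419.4 -127.8] 37.6
```

```bash
cat > meas.py <<'E'
from fit import *
B={'tubepad':(.57,.7,-.32,-.2,.004,.013),'filterpad':(.58,.7,-.16,-.07,.004,.013),'magpad':(.56,.7,.0,.15,.004,.013),'finderpad':(.57,.68,.25,.36,.004,.013),
'mag':(.41,.53,.06,.2,.025,.034),'filter':(.41,.53,.06,.2,.036,.045),'tube':(.38,.48,-.17,-.05,.025,.034),'finder':(.38,.48,-.18,-.05,.05,.08),'findertop':(.38,.48,-.18,-.05,.067,.08)}
def meas(p,names=B):
    C=cloud(p)
    for nm in names:
        x0,x1,y0,y1,z0,z1=B[nm]
        m=(C[...,0]>x0)&(C[...,0]<x1)&(C[...,1]>y0)&(C[...,1]<y1)&(C[...,2]>z0)&(C[...,2]<z1)&(p['depth']>0)
        n,l,s,_=cv2.connectedComponentsWithStats(m.astype(np.uint8),connectivity=4)
        m&=l==1+np.argmax(s[1:,4])
        fit(C[m],nm+' z%.1f'%(1000*np.median(C[m][:,2])))
E
python3 - <<'E'
from meas import *
for n in ['top','scene']: print(n);meas(capture(n))
E
```

```text
top
tubepad z8.8 1238 mean [ 634.8 -260. ] rect c [ 634.5 -260.7] size [78.6 77.8] ang 82.6 circ [ 634.5 -261.6] 41.3
filterpad z8.5 727 mean [ 640.4 -115.5] rect c [ 640.4 -116.1] size [58.7 58.7] ang 8.4 circ [ 641.4 -116.5] 31.2
magpad z8.6 1892 mean [629.1  76.2] rect c [629.6  75.9] size [ 73.3 102.8] ang 5.0 circ [630.7  76.2] 60.9
finderpad z8.4 606 mean [621. 303.] rect c [622.2 303.8] size [44.5 54.6] ang 79.6 circ [621.5 303. ] 32.4
mag z30.0 970 mean [468.8 132.8] rect c [468.1 133.6] size [88.9 60.4] ang 87.0 circ [467.8 133.1] 53.0
filter z39.5 492 mean [466.3 133.5] rect c [466.2 133.1] size [45.9 46. ] ang 1.8 circ [466.  133.5] 23.9
tube z30.0 485 mean [ 437.4 -116.7] rect c [ 436.2 -122. ] size [63.3 64. ] ang 1.5 circ [ 436.4 -122.8] 32.9
finder z70.9 410 mean [ 433.9 -124.3] rect c [ 431.2 -125.6] size [49.4 30.4] ang 11.5 circ [ 432.6 -125.2] 26.4
findertop z72.2 279 mean [ 440.7 -123.5] rect c [ 440.  -124.1] size [31.2 30.5] ang 12.8 circ [ 440.9 -123.8] 19.6
scene
tubepad z8.0 638 mean [ 633.6 -258. ] rect c [ 633.4 -258.5] size [80.4 76.1] ang 81.5 circ [ 631.
[... 197 characters left out ...]
7 101.6] ang 5.7 circ [627.6  76.7] 60.5
finderpad z7.9 468 mean [620.2 304.8] rect c [619.3 304.3] size [42.6 54.8] ang 77.0 circ [620.3 305.4] 32.0
mag z29.4 578 mean [471.3 137.2] rect c [466.4 134.6] size [89.6 61.8] ang 86.6 circ [468.3 134.4] 50.9
filter z39.1 268 mean [465.1 134.9] rect c [465.2 135. ] size [47.4 44.7] ang 76.1 circ [466.2 133.5] 25.7
tube z29.5 231 mean [ 440.  -111.9] rect c [ 437.9 -115.8] size [55.3 65.6] ang 59.4 circ [ 435.3 -119.9] 33.5
finder z68.4 253 mean [ 436.7 -121.2] rect c [ 430.3 -124.7] size [53.1 32.6] ang 11.0 circ [ 430.  -125.3] 28.7
findertop z71.7 136 mean [ 439.9 -121.8] rect c [ 436.8 -123.2] size [35.4 30.5] ang 14.2 circ [ 438.  -121.7] 20.6
```

```bash
cat > go.py <<'E'
import sys
from h import *
s=state();t=np.array(s['tcp_pos']);Rm=R.from_rotvec(s['tool_rot'])
a=list(map(float,sys.argv[1:]))
M=Rm.as_matrix();yaw=np.degrees(np.arctan2(M[1,0],M[0,0]))
print('clk %.2f'%s['clock'],'tcp',(t*1000).round(1),'yaw %.2f'%yaw,'tilt',np.degrees(np.arccos(-M[2,2])).round(2),'F',np.round(s['ft_force'],1),'w %.3f'%s['gripper_width'],'ff',np.round(s['finger_force'],1),'q',np.round(s['joint_positions'],2))
if a:
    g=np.array(a[:3])/1000;y=np.radians(a[3])
    T=R.from_matrix([[np.cos(y),np.sin(y),0],[np.sin(y),-np.cos(y),0],[0,0,-1]])
    d=M.T@(g-t)*10; r=(Rm.inv()*T).as_rotvec()/(np.pi/2)
    print('shift',d.round(3),'turn',r.round(3),'| shift in target-yaw axes',(T.as_matrix().T@(g-t)*10).round(3))
E
python3 -m crank '[[0,0,0,0,0,0.091,-0.3],[0,0,0,0,0,0.091,-0.3],[0,0,0,0,0,0.091,-0.3]]'
for i in 1; do :; done
python3 -m crank '[[0.3,-0.45,0,0,0,0,-0.3],[0.61,-0.91,0,0,0,0,-0.3],[0.61,-0.91,0,0,0,0,-0.3],[0.61,-0.91,0,0,0,0,-0.3]]'
python3 go.py 437 -124 120 12
```

```text
clock: 1.55
tcp_pos: [0.2332, -0.6334, 0.2313]
tool_rot: [3.124, 0.332, -0.0]
ft_force: [-0.2, -0.1, 0.2]
gripper_width: 0.651
finger_force: 0.0
clock: 1.88
tcp_pos: [0.2755, -0.5272, 0.2311]
tool_rot: [-3.12, -0.337, -0.001]
ft_force: [0.4, 0.7, -0.3]
gripper_width: 0.649
finger_force: 0.0
clk 1.88 tcp [ 275.5 -527.2  231.1] yaw 12.34 tilt 0.18 F [ 0.4  0.7 -0.3] w 0.649 ff 0.0 q [-1.13  0.12  1.78  0.    1.25  0.22]
shift [ 2.438 -3.591  1.124] turn [-0.002 -0.001  0.004] | shift in target-yaw axes [ 2.418 -3.608  1.111]
```

```bash
python3 -m crank '[[0.61,-0.9,0,0,0,0,-0.3],[0.61,-0.9,0,0,0,0,-0.3],[0.61,-0.9,0,0,0,0,-0.3]]' >/dev/null
python3 -m crank '[[0.61,-0.9,0,0,0,0,-0.3],[0.61,-0.9,0,0,0,0,-0.3],[0.61,-0.9,0,0,0,0,-0.3]]' >/dev/null
python3 -m crank '[[0.61,-0.9,0,0,0,0,-0.3],[0.61,-0.9,0,0,0,0,-0.3],[0.61,-0.9,0,0,0,0,-0.3]]' >/dev/null
python3 -m crank '[[0.61,-0.9,0,0,0,0,-0.3],[0.61,-0.9,0,0,0,0,-0.3],[0.61,-0.9,0,0,0,0,-0.3],[0.61,-0.9,0,0,0,0,-0.3]]' >/dev/null
python3 go.py 437 -124 120 12
python3 - <<'E'
from h import *
p=capture('wrist');save(p,'w1.png');print(p['camera_matrix'],p['T_tool_cam'].round(3).tolist())
E
```

```text
clk 2.97 tcp [ 439.2 -125.3  231.8] yaw 12.42 tilt 0.13 F [ 0.1  0.  -0.3] w 0.646 ff 0.0 q [-0.33 -0.16  2.05  0.    1.25  1.02]
shift [-0.021 -0.016  1.118] turn [-0.001 -0.001  0.005] | shift in target-yaw axes [-0.019 -0.017  1.118]
[[371.64829954   0.         317.96842156]
 [  0.         371.64829954 240.37426462]
 [  0.           0.           1.        ]] [[0.0, 0.961, 0.277, 0.069], [1.0, 0.0, -0.001, 0.001], [-0.001, 0.277, -0.961, -0.143], [0.0, 0.0, 0.0, 1.0]]
```

View pics/w1.png

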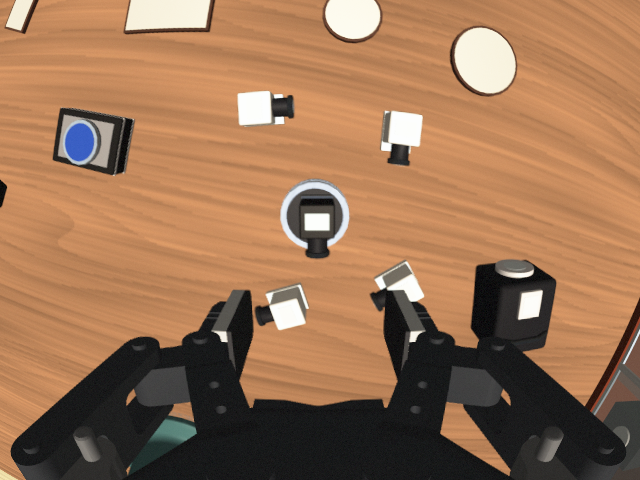

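```bash
python3 -m crank '[[-0.02,-0.015,0.4,0,0,0.005,-0.3],[-0.02,-0.015,0.8,0,0,0.005,-0.3],[-0.02,-0.015,1,0,0,0.005,-0.3],[-0.02,-0.015,1,0,0,0.005,-0.3]]' >/dev/null
python3 -m crank '[[0,0,0.3,0,0,0,-0.3],[0,0,0.6,0,0,0,-0.3],[0,0,0.8,0,0,0,-0.3],[0,0,0.92,0,0,0,-0.3],[0,0,0.92,0,0,0,-0.3],[0,0,0.92,0,0,0,-0.3]]' 
python3 -m crank '[[0,0,0,0,0,0,0],[0,0,0,0,0,0,0.1],[0,0,0,0,0,0,0.2],[0,0,0,0,0,0,0.3],[0,0,0,0,0,0,0.4],[0,0,0,0,0,0,0.6],[0,0,0,0,0,0,0.6],[0,0,0,0,0,0,0.6]]'
```

```text
clock: 3.85
tcp_pos: [0.4359, -0.1289, 0.0402]
tool_rot: [3.125, 0.316, 0.001]
ft_force: [0.6, 0.0, 0.2]
gripper_width: 0.658
finger_force: 0.0
clock: 4.52
tcp_pos: [0.4365, -0.1281, 0.0407]
tool_rot: [3.124, 0.317, 0.003]
ft_force: [-1.6, 0.9, 6.4]
gripper_width: 0.338
finger_force: 59.9
```

```bash
python3 -m crank '[[0,0,-0.05,0,0,0,0.6],[0,0,-0.2,0,0,0,0.6],[0,0,-0.5,0,0,0,0.6],[0,0,-0.8,0,0,0,0.6],[0,0,-1,0,0,0,0.6],[0,0,-1,0,0,0,0.6],[0,0,-1,0,0,0,0.6]]' 
python3 -m crank '[[0,0,0,0,0,0.07,0.6],[0,0,0,0,0,0.14,0.6],[0,0,0,0,0,0.2,0.6],[0,0,0,0,0,0.26,0.6],[0,0,0,0,0,0.26,0.6],[0,0,0,0,0,0.26,0.6],[0,0,0,0,0,0.26,0.6]]' 
python3 go.py 619.2 304.3 140 -11.7
```

```text
clock: 5.1
tcp_pos: [0.4364, -0.1281, 0.1409]
tool_rot: [3.124, 0.317, 0.005]
ft_force: [-0.7, -0.2, -1.1]
gripper_width: 0.341
finger_force: 59.2
clock: 5.68
tcp_pos: [0.4345, -0.1274, 0.1382]
tool_rot: [-3.125, 0.32, 0.003]
ft_force: [0.6, -0.8, -0.1]
gripper_width: 0.344
finger_force: 59.2
clk 5.68 tcp [ 434.5 -127.4  138.2] yaw -11.69 tilt 0.12 F [ 0.6 -0.8 -0.1] w 0.344 ff 59.2 q [-0.34 -0.08  2.16 -0.    1.07  1.43]
shift [ 0.934 -4.602 -0.019] turn [-0.     0.001  0.   ] | shift in target-yaw axes [ 0.933 -4.602 -0.018]
```

```bash
python3 -m crank '[[0.08,-0.4,0,0,0,0,0.6],[0.16,-0.8,0,0,0,0,0.6],[0.18,-0.92,0,0,0,0,0.6]]' >/dev/null
python3 -m crank '[[0.08,-0.4,0,0,0,0,0.6],[0.16,-0.8,0,0,0,0,0.6],[0.18,-0.92,0,0,0,0,0.6]]' >/dev/null
python3 -m crank '[[0.08,-0.4,0,0,0,0,0.6],[0.16,-0.8,0,0,0,0,0.6],[0.18,-0.92,0,0,0,0,0.6]]' >/dev/null
python3 -m crank '[[0.08,-0.4,0,0,0,0,0.6],[0.16,-0.8,0,0,0,0,0.6],[0.18,-0.92,0,0,0,0,0.6]]' >/dev/null
python3 -m crank '[[0.08,-0.35,0,0,0,0,0.6],[0.15,-0.7,0,0,0,0,0.6],[0.19,-0.92,0,0,0,0,0.6],[0.19,-0.92,0,0,0,0,0.6],[0.19,-0.92,0,0,0,0,0.6],[0.19,-0.92,0,0,0,0,0.6],[0.19,-0.92,0,0,0,0,0.6]]'
python3 go.py 619.2 304.3 40 -11.7
python3 - <<'E'
from h import *
p=capture('wrist');save(p,'w2.png')
E
```

```text
clock: 7.27
tcp_pos: [0.618, 0.3022, 0.1387]
tool_rot: [3.124, -0.324, -0.002]
ft_force: [0.8, 0.5, -0.1]
gripper_width: 0.338
finger_force: 60.0
clk 7.27 tcp [618.  302.2 138.7] yaw -11.85 tilt 0.1 F [ 0.8  0.5 -0.1] w 0.338 ff 60.0 q [ 0.42  0.35  1.66 -0.    1.13  2.2 ]
shift [ 0.009 -0.024  0.987] turn [ 0.001  0.001 -0.002] | shift in target-yaw axes [ 0.008 -0.023  0.987]
```

View pics/w2.png

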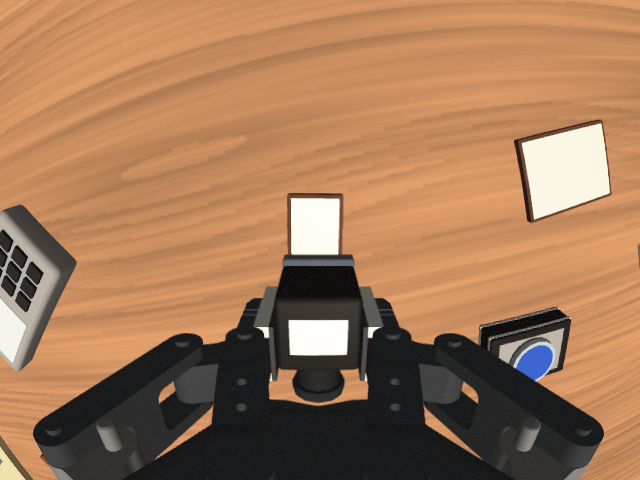

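```bash
python3 -m crank '[[0.01,-0.02,0.4,0,0,0,0.6],[0.01,-0.02,0.7,0,0,0,0.6],[0.01,-0.02,0.9,0,0,0,0.6],[0.01,-0.02,1,0,0,0,0.6],[0.01,-0.02,1,0,0,0,0.6],[0.01,-0.02,1,0,0,0,0.6],[0.01,-0.02,1,0,0,0,0.6]]'
python3 -m crank '[[0,0,0.05,0,0,0,0.6],[0,0,0.1,0,0,0,0.6],[0,0,0.13,0,0,0,0.6],[0,0,0.16,0,0,0,0.6],[0,0,0.18,0,0,0,0.6],[0,0,0.18,0,0,0,0.6],[0,0,0.18,0,0,0,0.6]]'
python3 go.py 619.2 304.3 18.5 -11.7
```

```text
clock: 7.9
tcp_pos: [0.6216, 0.3059, 0.0415]
tool_rot: [-3.123, 0.324, -0.005]
ft_force: [-0.0, -0.1, -0.8]
gripper_width: 0.342
finger_force: 59.9
clock: 8.48
tcp_pos: [0.6198, 0.3055, 0.0209]
tool_rot: [3.125, -0.324, -0.001]
ft_force: [0.1, 0.5, -0.3]
gripper_width: 0.341
finger_force: 59.9
clk 8.48 tcp [619.8 305.5  20.9] yaw -11.82 tilt 0.04 F [ 0.1  0.5 -0.3] w 0.341 ff 59.9 q [0.42 0.48 1.73 0.   0.94 2.2 ]
shift [-0.003  0.013  0.024] turn [ 0.     0.    -0.001] | shift in target-yaw axes [-0.003  0.013  0.024]
```

Readings wander ~2 mm, fine. Lower in 1 mm steps until contact, then release.

```bash
python3 -m crank '[[0,0.01,0.01,0,0,0,0.6],[0,0.01,0.015,0,0,0,0.6],[0,0.01,0.02,0,0,0,0.6],[0,0.01,0.02,0,0,0,0.6]]'
python3 -m crank '[[0,0,0.005,0,0,0,0.6],[0,0,0.01,0,0,0,0.6],[0,0,0.01,0,0,0,0.6]]'
```

```text
clock: 8.82
tcp_pos: [0.6198, 0.3046, 0.0192]
tool_rot: [-3.125, 0.324, 0.0]
ft_force: [-0.6, 0.0, -1.2]
gripper_width: 0.343
finger_force: 59.9
clock: 9.07
tcp_pos: [0.62, 0.3047, 0.0188]
tool_rot: [-3.125, 0.324, -0.0]
ft_force: [-1.3, -0.8, 1.9]
gripper_width: 0.344
finger_force: 60.3
```

```bash
python3 -m crank '[[0,0,0.005,0,0,0,0.6],[0,0,0.01,0,0,0,0.6],[0,0,0.01,0,0,0,0.6]]'
python3 -m crank '[[0,0,0,0,0,0,0.3],[0,0,0,0,0,0,0.2],[0,0,0,0,0,0,0.1],[0,0,0,0,0,0,0],[0,0,0,0,0,0,-0.2],[0,0,0,0,0,0,-0.2]]'
python3 -m crank '[[0,0,-0.1,0,0,0,-0.2],[0,0,-0.4,0,0,0,-0.2],[0,0,-0.8,0,0,0,-0.2],[0,0,-1,0,0,0,-0.2],[0,0,-1,0,0,0,-0.2],[0,0,-1,0,0,0,-0.2],[0,0,-1,0,0,0,-0.2]]'
python3 go.py 466 133.8 120 0
python3 - <<'E'
from h import *
p=capture('wrist');save(p,'w3.png')
E
```

```text
clock: 9.32
tcp_pos: [0.62, 0.3047, 0.0187]
tool_rot: [-3.125, 0.324, -0.0]
ft_force: [-3.9, -1.6, 6.8]
gripper_width: 0.342
finger_force: 61.1
clock: 9.82
tcp_pos: [0.6197, 0.3046, 0.0169]
tool_rot: [3.125, -0.324, -0.001]
ft_force: [0.7, -0.2, -0.5]
gripper_width: 0.598
finger_force: 0.0
clock: 10.4
tcp_pos: [0.6194, 0.3044, 0.1172]
tool_rot: [3.125, -0.324, -0.001]
ft_force: [0.4, 0.3, -0.0]
gripper_width: 0.599
finger_force: 0.0
clk 10.40 tcp [619.4 304.4 117.2] yaw -11.83 tilt 0.03 F [ 0.4  0.3 -0. ] w 0.599 ff 0.0 q [ 0.42  0.38  1.67 -0.    1.09  2.2 ]
shift [-1.152  1.985 -0.027] turn [ 0.     0.    -0.131] | shift in target-yaw axes [-1.534  1.706 -0.028]
```

View pics/w3.png

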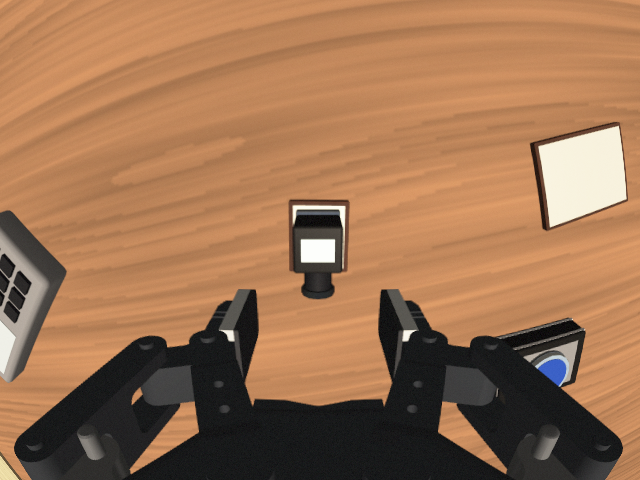

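```bash
python3 -m crank '[[0,0,0,0,0,-0.07,-0.5],[0,0,0,0,0,-0.131,-0.5],[0,0,0,0,0,-0.131,-0.5]]' >/dev/null
python3 -m crank '[[-0.3,0.35,0,0,0,0,-0.5],[-0.6,0.65,0,0,0,0,-0.5],[-0.77,0.85,0,0,0,0,-0.5],[-0.77,0.85,0,0,0,0,-0.5]]' >/dev/null
python3 -m crank '[[-0.3,0.35,0,0,0,0,-0.5],[-0.6,0.65,0,0,0,0,-0.5],[-0.77,0.85,0.1,0,0,0,-0.5],[-0.77,0.85,0.3,0,0,0,-0.5],[-0.77,0.85,0.6,0,0,0,-0.5],[-0.77,0.85,0.6,0,0,0,-0.5],[-0.77,0.85,0.6,0,0,0,-0.5],[-0.77,0.85,0.6,0,0,0,-0.5]]' >/dev/null
python3 go.py 466 133.8 35 0
python3 - <<'E'
from h import *
p=capture('wrist');save(p,'w4.png')
E
python3 go.py 466 133.8 35 0
```

```text
clk 11.70 tcp [466.2 135.   57.7] yaw -0.08 tilt 0.02 F [-0.1  0.9 -0.6] w 0.751 ff 0.0 q [0.23 0.09 2.16 0.   0.89 1.8 ]
shift [-0.002  0.012  0.227] turn [ 0.     0.    -0.001] | shift in target-yaw axes [-0.002  0.012  0.227]
clk 11.75 tcp [467.  135.2  58.4] yaw -0.06 tilt 0.08 F [ 1.3 -0.8  0.1] w 0.749 ff 0.0 q [0.23 0.09 2.16 0.   0.89 1.8 ]
shift [-0.01   0.015  0.234] turn [-0.    -0.001 -0.001] | shift in target-yaw axes [-0.01   0.014  0.234]
```

View pics/w4.png

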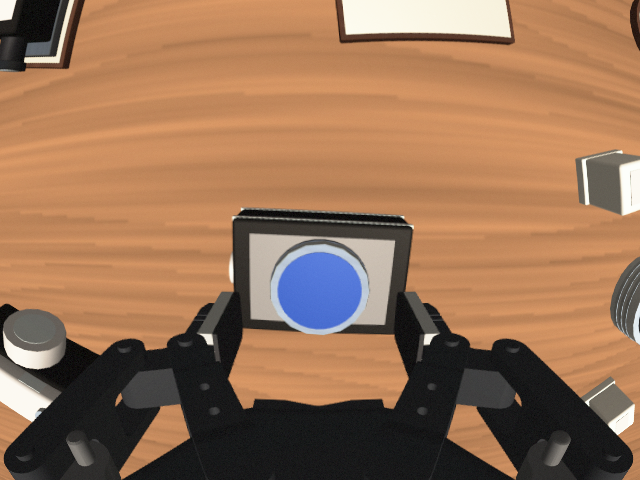

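```bash
python3 -m crank '[[0,0.01,0.05,0,0,0,-0.5],[0,0.01,0.15,0,0,0,-0.3],[0,0.01,0.23,0,0,0,-0.24],[0,0.01,0.23,0,0,0,-0.24],[0,0.01,0.23,0,0,0,-0.24],[0,0.01,0.23,0,0,0,-0.24],[0,0.01,0.23,0,0,0,-0.24]]'
python3 -m crank '[[0,0,0.01,0,0,0,-0.24],[0,0,0.02,0,0,0,-0.24],[0,0,0.03,0,0,0,-0.24],[0,0,0.03,0,0,0,-0.24],[0,0,0.03,0,0,0,-0.24]]'
python3 -m crank '[[0,0,0.005,0,0,0,-0.24],[0,0,0.01,0,0,0,-0.24],[0,0,0.01,0,0,0,-0.24]]'
python3 -m crank '[[0,0,0.005,0,0,0,-0.24],[0,0,0.01,0,0,0,-0.24],[0,0,0.01,0,0,0,-0.24]]'
```

```text
clock: 12.33
tcp_pos: [0.466, 0.1338, 0.0345]
tool_rot: [-3.141, 0.001, -0.001]
ft_force: [0.2, 0.2, 0.3]
gripper_width: 0.614
finger_force: 0.0
clock: 12.75
tcp_pos: [0.4657, 0.1337, 0.0312]
tool_rot: [3.142, -0.001, -0.0]
ft_force: [0.4, -0.3, -0.2]
gripper_width: 0.622
finger_force: 0.0
clock: 13.0
tcp_pos: [0.4657, 0.1337, 0.0302]
tool_rot: [-3.142, 0.001, 0.0]
ft_force: [-0.2, -0.4, -0.2]
gripper_width: 0.622
finger_force: 0.0
clock: 13.25
tcp_pos: [0.4656, 0.1337, 0.0292]
tool_rot: [3.142, -0.001, -0.0]
ft_force: [-1.0, -0.9, 0.0]
gripper_width: 0.621
finger_force: 0.0
```

```bash
python3 -m crank '[[0,0,0,0,0,0,-0.15],[0,0,0,0,0,0,-0.1],[0,0,0,0,0,0,0.1],[0,0,0,0,0,0,0.1],[0,0,0,0,0,0,0.1],[0,0,0,0,0,0,0.1]]'
python3 -m crank '[[0,0,-0.02,0,0,0,0.1],[0,0,-0.05,0,0,0,0.1],[0,0,-0.15,0,0,0,0.1],[0,0,-0.4,0,0,0,0.1],[0,0,-0.6,0,0,0,0.1],[0,0,-0.6,0,0,0,0.1],[0,0,-0.6,0,0,0,0.1]]'
python3 go.py 640 -115.3 90 0
python3 - <<'E'
from h import *
p=capture('wrist');save(p,'w5.png')
E
```

```text
clock: 13.75
tcp_pos: [0.4659, 0.1338, 0.0299]
tool_rot: [-3.142, 0.001, -0.0]
ft_force: [-1.0, 0.4, 5.3]
gripper_width: 0.527
finger_force: 60.4
clock: 14.33
tcp_pos: [0.4674, 0.1341, 0.0913]
tool_rot: [-3.141, 0.001, -0.006]
ft_force: [-0.2, -0.2, -0.1]
gripper_width: 0.524
finger_force: 61.3
clk 14.33 tcp [467.4 134.1  91.3] yaw -0.04 tilt 0.24 F [-0.2 -0.2 -0.1] w 0.524 ff 61.3 q [0.23 0.04 2.14 0.   0.96 1.8 ]
shift [1.728 2.493 0.018] turn [-0.001 -0.003 -0.   ] | shift in target-yaw axes [1.726 2.494 0.013]
```

View pics/w5.png

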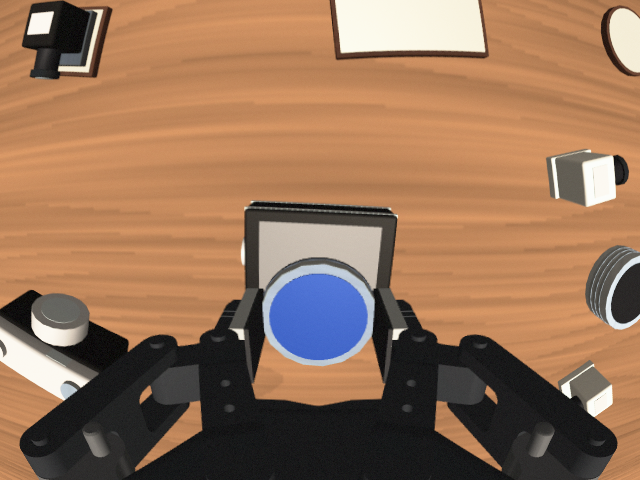

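```bash
cat >> h.py <<'E'
def wray(p,uv):
    K=p['camera_matrix'];dx,dy=uv[0]-K[0,2],uv[1]-K[1,2];r=np.hypot(dx,dy);th=r/K[0,0]
    k=np.sin(th)/max(r,1e-9);return np.array([dx*k,-dy*k,-np.cos(th)])
def wpts(p,m):
    "mask pixels -> tool-frame points"
    T=p['T_tool_cam'];v,u=np.nonzero(m&(p['depth']>0));K=p['camera_matrix']
    dx,dy=u-K[0,2],v-K[1,2];r=np.hypot(dx,dy)+1e-9;th=r/K[0,0];k=np.tan(th)/r;d=p['depth'][v,u]
    return np.stack([dx*k*d,-dy*k*d,-d],-1)@T[:3,:3].T+T[:3,3]
E
python3 - <<'E'
from fit import *
p=capture('wrist');c=p['color'].astype(int)
m=(c[...,2]>c[...,0]+80)&(c[...,2]>150);P=wpts(p,m);fit(P,'blue z%.1f'%(1000*np.median(P[:,2])))
E
```

```text
blue z-9.9 6627 mean [-1.3  1. ] rect c [-2.5  1. ] size [39.8 40.3] ang 77.6 circ [-2.4  1.1] 20.5
```

```bash
python3 -m crank '[[0.2,0.3,0,0,0,0,0.1],[0.4,0.6,0,0,0,0,0.1],[0.58,0.828,0,0,0,0,0.1]]' >/dev/null
python3 -m crank '[[0.2,0.3,0,0,0,0,0.1],[0.4,0.6,0,0,0,0,0.1],[0.58,0.828,0,0,0,0,0.1]]' >/dev/null
python3 -m crank '[[0.2,0.3,0,0,0,0,0.1],[0.4,0.6,0,0,0,0,0.1],[0.58,0.828,0,0,0,0,0.1],[0.58,0.828,0.1,0,0,0,0.1],[0.58,0.828,0.3,0,0,0,0.1],[0.58,0.828,0.5,0,0,0,0.1],[0.58,0.828,0.5,0,0,0,0.1],[0.58,0.828,0.5,0,0,0,0.1],[0.58,0.828,0.5,0,0,0,0.1]]'
python3 go.py 641.5 -114.2 7 0
python3 - <<'E'
from h import *
p=capture('wrist');save(p,'w6.png')
E
```

```text
clock: 15.68
tcp_pos: [0.639, -0.1143, 0.0389]
tool_rot: [-3.141, 0.0, 0.002]
ft_force: [0.2, -0.3, 0.4]
gripper_width: 0.522
finger_force: 61.3
clk 15.68 tcp [ 639.  -114.3   38.9] yaw -0.02 tilt 0.07 F [ 0.2 -0.3  0.4] w 0.522 ff 61.3 q [-0.22  0.39  1.82  0.    0.93  1.36]
shift [ 0.025 -0.001  0.319] turn [-0.     0.001 -0.   ] | shift in target-yaw axes [ 0.025 -0.001  0.319]
```

View pics/w6.png

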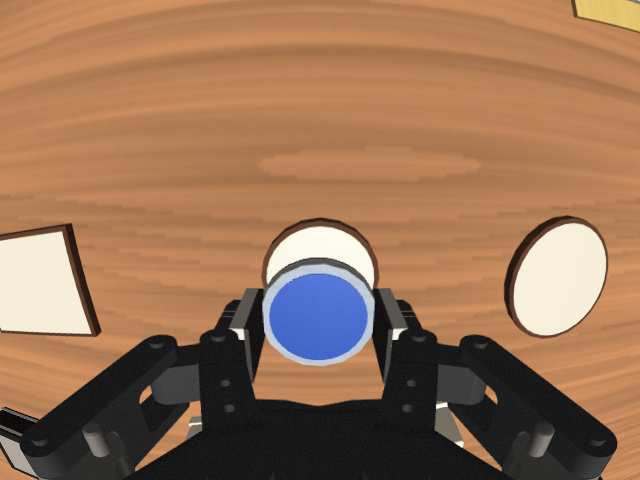

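```bash
python3 -m crank '[[0.02,0,0.08,0,0,0,0.1],[0.02,0,0.16,0,0,0,0.1],[0.02,0,0.22,0,0,0,0.1],[0.02,0,0.27,0,0,0,0.1],[0.02,0,0.27,0,0,0,0.1],[0.02,0,0.27,0,0,0,0.1],[0.02,0,0.27,0,0,0,0.1]]'
python3 -m crank '[[0,0,0.01,0,0,0,0.1],[0,0,0.02,0,0,0,0.1],[0,0,0.02,0,0,0,0.1],[0,0,0.02,0,0,0,0.1]]'
python3 -m crank '[[0,0,0.005,0,0,0,0.1],[0,0,0.01,0,0,0,0.1],[0,0,0.01,0,0,0,0.1]]'
```

```text
clock: 16.32
tcp_pos: [0.6416, -0.1148, 0.0123]
tool_rot: [-3.142, 0.001, 0.0]
ft_force: [-0.5, 0.1, -0.8]
gripper_width: 0.528
finger_force: 61.3
clock: 16.65
tcp_pos: [0.6416, -0.1148, 0.0104]
tool_rot: [3.142, -0.001, 0.0]
ft_force: [-0.5, -0.4, -0.1]
gripper_width: 0.524
finger_force: 61.3
clock: 16.9
tcp_pos: [0.6415, -0.1148, 0.0092]
tool_rot: [-3.142, 0.001, 0.0]
ft_force: [0.1, 1.0, -0.6]
gripper_width: 0.526
finger_force: 61.3
```

```bash
python3 -m crank '[[0,0,0.005,0,0,0,0.1],[0,0,0.01,0,0,0,0.1],[0,0,0.01,0,0,0,0.1]]'
python3 -m crank '[[0,0,0.005,0,0,0,0.1],[0,0,0.01,0,0,0,0.1],[0,0,0.01,0,0,0,0.1]]'
```

```text
clock: 17.15
tcp_pos: [0.6415, -0.1147, 0.0081]
tool_rot: [-3.142, 0.001, 0.0]
ft_force: [-0.7, -0.3, -0.4]
gripper_width: 0.526
finger_force: 61.3
clock: 17.4
tcp_pos: [0.6416, -0.1148, 0.0079]
tool_rot: [-3.142, 0.001, 0.0]
ft_force: [-2.7, -0.0, 4.3]
gripper_width: 0.528
finger_force: 61.7
```

Contact. Release, rise, go towards the tube.

```bash
python3 -m crank '[[0,0,0,0,0,0,-0.1],[0,0,0,0,0,0,-0.15],[0,0,0,0,0,0,-0.2],[0,0,0,0,0,0,-0.4],[0,0,0,0,0,0,-0.4],[0,0,0,0,0,0,-0.4]]'
python3 -m crank '[[0,0,-0.1,0,0,0,-0.4],[0,0,-0.4,0,0,0,-0.4],[0,0,-0.8,0,0,0,-0.4],[0,0,-1,0,0,0,-0.7],[0,0,-1,0,0,0,-1],[0,0,-1,0,0,0,-1],[0,0,-1,0,0,0,-1]]'
python3 - <<'E'
from meas import *
for n in ['top','scene']:
    p=capture(n);print(n);meas(p,['mag','tube'])
    for q in ['tube']:
        for r in regions_of(q,p)[:1]: print(r['p'],r['extent'])
p=capture('wrist');c=p['color'].astype(int);save(p,'w7.png')
m=(c[...,2]>c[...,0]+80)&(c[...,2]>150);P=wpts(p,m);s=state();P=P@R.from_rotvec(s['tool_rot']).as_matrix().T+s['tcp_pos'];fit(P,'blue z%.1f'%(1000*np.median(P[:,2])))
m=(c.min(-1)>190);n,l,st,ce=cv2.connectedComponentsWithStats(m.astype(np.uint8))
for i in range(1,n):
    if st[i,4]>400:
        P=wpts(p,l==i)@R.from_rotvec(s['tool_rot']).as_matrix().T+s['tcp_pos']; fit(P,'pale%s z%.1f'%(ce[i].round(),1000*np.median(P[:,2])))
E
python3 go.py 436.3 -121.5 100 0
```

```text
clock: 17.9
tcp_pos: [0.6415, -0.1148, 0.0071]
tool_rot: [-3.142, 0.001, 0.0]
ft_force: [-0.6, 0.5, 0.6]
gripper_width: 0.7
finger_force: 0.0
clock: 18.48
tcp_pos: [0.641, -0.1147, 0.1071]
tool_rot: [-3.141, 0.001, 0.001]
ft_force: [-0.6, 0.2, -0.9]
gripper_width: 1.002
finger_force: 0.0
top
mag z30.1 1479 mean [468.  133.3] rect c [468.1 133.3] size [88.7 60.5] ang 87.2 circ [467.9 133.2] 52.9
clk 18.53 tcp [ 640.3 -114.5  106. ] yaw -0.03 tilt 0.15 F [-0.4 -0.5 -0.4] w 1.002 ff 0.0 q [-0.22  0.32  1.77  0.    1.05  1.36]
shift [-2.04   0.071  0.065] turn [-0.     0.002 -0.   ] | shift in target-yaw axes [-2.04  0.07  0.06]Traceback (most recent call last):
  File "<stdin>", line 3, in <module>
  File "meas.py", line 10, in meas
    m&=l==1+np.argmax(s[1:,4])
            ~~~~~~~~~^^^^^^^^^
    return _wrapfunc(a, 'argmax', axis=axis, out=out, **kwds)
    return bound(*args, **kwds)
ValueError: attempt to get argmax of an empty sequence
```

```bash
cat > wm.py <<'E'
from meas import *
s=state();p=capture('wrist');c=p['color'].astype(int)
W=lambda m:wpts(p,m)@R.from_rotvec(s['tool_rot']).as_matrix().T+s['tcp_pos']
P=W((c[...,2]>c[...,0]+80)&(c[...,2]>150))
if len(P)>50: fit(P,'blue z%.1f'%(1000*np.median(P[:,2])))
m=(c.min(-1)>190);n,l,st,ce=cv2.connectedComponentsWithStats(m.astype(np.uint8))
for i in range(1,n):
    if st[i,4]>300:
        P=W(l==i); fit(P,'pale%s z%.1f'%(ce[i].round(),1000*np.median(P[:,2])))
for q in ['tube','magazine']:
    for r in regions_of(q,p)[:1]:
        P=W(r['mask']);P=P[(P[:,2]>.025)&(P[:,2]<.035)];print(r['p'],r['extent']);
        if len(P)>50: fit(P,q)
import sys
if len(sys.argv)>1: save(p,sys.argv[1])
E
python3 wm.py w7.png
python3 - <<'E'
from meas import *
p=capture('scene');meas(p,['mag','tube'])
E
```

```text
blue z17.9 2767 mean [ 639.8 -115.9] rect c [ 639.5 -115.8] size [39.6 38.7] ang 1.4 circ [ 639.4 -116. ] 20.0
pale[569.  10.] z10.6 1012 mean [ 822.6 -305.8] rect c [ 824.2 -304.1] size [20.9 57. ] ang 6.8 circ [ 824.2 -304.5] 29.3
pale[323. 243.] z8.9 619 mean [ 638.3 -119. ] rect c [ 638.2 -116.3] size [52.8 53. ] ang 0.7 circ [ 638.1 -116.2] 26.9
pale[510. 249.] z9.0 5540 mean [ 633.5 -259.4] rect c [ 632.5 -261.2] size [70.7 71.1] ang 5.8 circ [ 632.6 -261.1] 36.1
pale[ 83. 255.] z8.5 6680 mean [627.6  72. ] rect c [626.4  75.8] size [65.5 94.4] ang 5.3 circ [626.5  76. ] 56.8
pale[411. 392.] z42.7 913 mean [ 536.2 -182.4] rect c [ 590.4 -170.6] size [144.7  31. ] ang 14.4 circ [ 587.9 -161.2] 72.6
pale[230. 400.] z42.6 530 mean [529.  -51.8] rect c [587.2 -66.6] size [ 27.8 147.2] ang 74.8 circ [586.1 -70.7] 73.7
0.59 [503.6, 440.5, 30.0, 39.2]
tube 172 mean [ 411.4 -318.8] rect c [ 404.9 -317.9] size [14.1 40.8] ang 80.7 circ [ 404.1 -322.7] 20.5
0.59 [28.0, 369.5, 27.3, 33.2]
magazine 217 mean [491. 165.] rect c [485.9 163. ] size [26.4 24.9] ang 88.4 circ [485.7 163.2] 17.7
mag z29.7 875 mean [467.5 135.7] rect c [467.1 134.3] size [89.4 61.9] ang 86.5 circ [466.8 134.5] 51.7
tube z29.7 455 mean [ 435.3 -121. ] rect c [ 435.1 -120.9] size [66.2 64.7] ang 63.8 circ [ 435.5 -121.4] 34.7
```

View pics/w7.png

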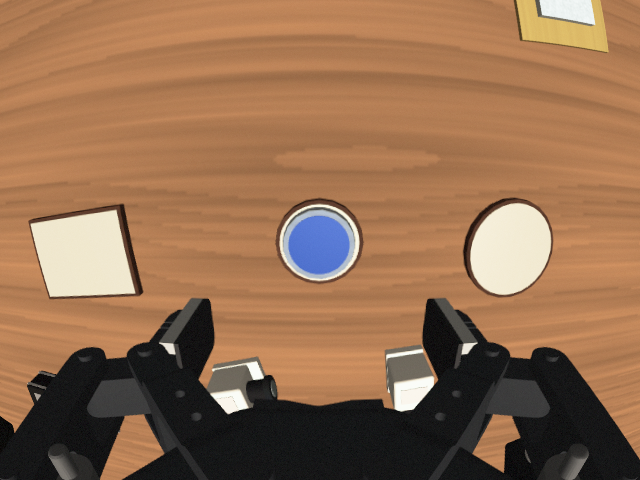

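```bash
python3 -m crank '[[-0.3,0.01,0,0,0,0,-1],[-0.68,0.023,0,0,0,0,-1],[-0.68,0.023,0,0,0,0,-1]]' >/dev/null
python3 -m crank '[[-0.3,0.01,0,0,0,0,-1],[-0.68,0.023,0,0,0,0,-1],[-0.68,0.023,0,0,0,0,-1]]' >/dev/null
python3 -m crank '[[-0.3,0.01,0,0,0,0,-1],[-0.69,0.023,0,0,0,0,-1],[-0.69,0.023,0.1,0,0,0,-1],[-0.69,0.023,0.3,0,0,0,-1],[-0.69,0.023,0.4,0,0,0,-1],[-0.69,0.023,0.4,0,0,0,-1],[-0.69,0.023,0.4,0,0,0,-1],[-0.69,0.023,0.4,0,0,0,-1]]' >/dev/null
python3 go.py 435.5 -121.5 5 0
python3 wm.py w8.png |tail -4; python3 go.py 435.5 -121.5 5 0
```

```text
clk 19.90 tcp [ 437.3 -121.7   67.5] yaw -0.03 tilt 0.0 F [ 1.  -0.3 -0.5] w 1.001 ff 0.0 q [-0.33  0.01  2.22 -0.    0.91  1.24]
shift [-0.018 -0.002  0.625] turn [-0.  0. -0.] | shift in target-yaw axes [-0.018 -0.002  0.625]
0.82 [258.0, 204.4, 123.7, 131.1]
tube 11357 mean [ 435.7 -123.1] rect c [ 433.5 -123.1] size [65.8 65. ] ang 5.0 circ [ 433.6 -123. ] 33.2
0.82 [0.6, 179.5, 33.4, 89.5]
magazine 613 mean [455.4  90.6] rect c [462.2  89.3] size [12.1 60.3] ang 77.9 circ [463.1  93.4] 30.2
clk 20.05 tcp [ 437.6 -121.8   68.1] yaw -0.03 tilt 0.08 F [ 0.8  0.6 -0.5] w 0.997 ff 0.0 q [-0.33  0.01  2.22  0.    0.91  1.24]
shift [-0.022 -0.003  0.631] turn [ 0.    -0.001 -0.   ] | shift in target-yaw axes [-0.021 -0.003  0.631]
```

View pics/w8.png

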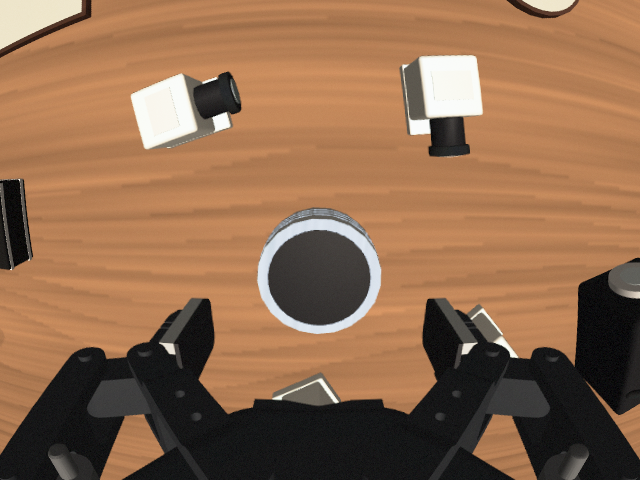

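```bash
python3 -m crank '[[-0.025,0.005,0.15,0,0,0,-1],[-0.025,0.005,0.3,0,0,0,-1],[-0.025,0.005,0.45,0,0,0,-1],[-0.025,0.005,0.58,0,0,0,-1],[-0.025,0.005,0.63,0,0,0,-1],[-0.025,0.005,0.63,0,0,0,-1],[-0.025,0.005,0.63,0,0,0,-1]]'
python3 -m crank '[[0,0,0,0,0,0,-0.8],[0,0,0,0,0,0,-0.7],[0,0,0,0,0,0,-0.6],[0,0,0,0,0,0,-0.3],[0,0,0,0,0,0,-0.3],[0,0,0,0,0,0,-0.3],[0,0,0,0,0,0,-0.3]]'
```

```text
clock: 20.63
tcp_pos: [0.4345, -0.1222, 0.0047]
tool_rot: [3.142, -0.001, 0.0]
ft_force: [0.9, -0.5, 0.0]
gripper_width: 1.001
finger_force: 0.0
clock: 21.22
tcp_pos: [0.435, -0.1223, 0.0057]
tool_rot: [3.141, -0.001, 0.003]
ft_force: [-1.7, 0.8, 7.3]
gripper_width: 0.753
finger_force: 65.2
```

```bash
python3 -m crank '[[0,0,-0.03,0,0,0,-0.3],[0,0,-0.1,0,0,0,-0.3],[0,0,-0.3,0,0,0,-0.3],[0,0,-0.6,0,0,0,-0.3],[0,0,-0.8,0,0,0,-0.3],[0,0,-0.8,0,0,0,-0.3],[0,0,-0.8,0,0,0,-0.3]]'
python3 - <<'E'
from fit import *
p=capture('wrist');
for r in regions_of('tube',p)[:1]:
    P=wpts(p,r['mask']);P=P[abs(P[:,2]-np.median(P[:,2]))<.004];fit(P,'tube z%.1f'%(1000*np.median(P[:,2])))
E
python3 go.py 633.5 -260 86 0
```

```text
clock: 21.8
tcp_pos: [0.4353, -0.1225, 0.0859]
tool_rot: [3.14, -0.001, 0.006]
ft_force: [0.9, -0.5, -1.6]
gripper_width: 0.753
finger_force: 66.5
tube z-25.0 21154 mean [2.3 0.9] rect c [-1.2  0.9] size [66.2 64.6] ang 0.4 circ [-1.6  1. ] 33.7
clk 21.90 tcp [ 433.1 -121.7   83.5] yaw -0.04 tilt 0.09 F [-0.7  0.4 -2.1] w 0.751 ff 66.5 q [-0.33 -0.02  2.21 -0.    0.95  1.24]
shift [ 2.005  1.382 -0.029] turn [-0.     0.001 -0.   ] | shift in target-yaw axes [ 2.004  1.383 -0.025]
```

```bash
python3 -m crank '[[0.22,0.15,0,0,0,0,-0.3],[0.45,0.31,0,0,0,0,-0.3],[0.667,0.457,0,0,0,0,-0.3]]' >/dev/null
python3 -m crank '[[0.22,0.15,0,0,0,0,-0.3],[0.45,0.31,0,0,0,0,-0.3],[0.667,0.457,0,0,0,0,-0.3]]' >/dev/null
python3 -m crank '[[0.22,0.15,0,0,0,0,-0.3],[0.45,0.31,0,0,0,0,-0.3],[0.667,0.457,0,0,0,0,-0.3],[0.667,0.457,0.1,0,0,0,-0.3],[0.667,0.457,0.3,0,0,0,-0.3],[0.667,0.457,0.5,0,0,0,-0.3],[0.667,0.457,0.5,0,0,0,-0.3],[0.667,0.457,0.5,0,0,0,-0.3]]' >/dev/null
python3 -m crank '[[0,0,0,0,0,0,-0.3],[0,0,0,0,0,0,-0.3]]' >/dev/null
python3 go.py 634.5 -259 13.5 0
python3 - <<'E'
from h import *
p=capture('wrist');save(p,'w9.png')
E
```

```text
clk 23.23 tcp [ 634.7 -259.5   35.3] yaw -0.03 tilt 0.08 F [ 0.4 -0.7 -1.5] w 0.751 ff 66.6 q [-0.42  0.45  1.74 -0.    0.95  1.15]
shift [-0.002 -0.005  0.218] turn [ 0.    -0.001 -0.   ] | shift in target-yaw axes [-0.002 -0.005  0.218]
```

View pics/w9.png

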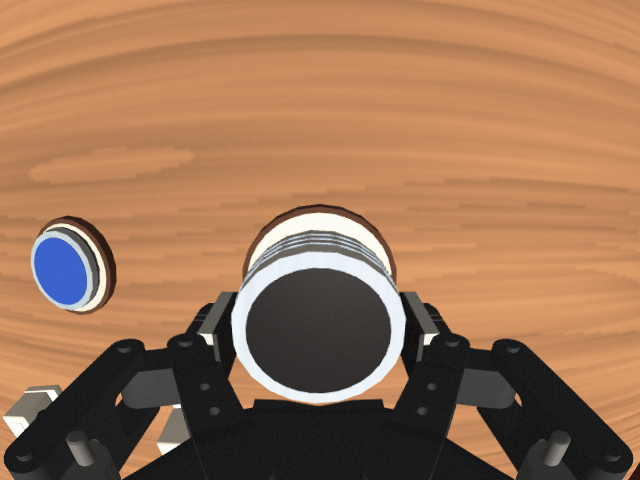

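Centred laterally. Lower.

```bash
python3 -m crank '[[0,0,0.06,0,0,0,-0.3],[0,0,0.12,0,0,0,-0.3],[0,0,0.17,0,0,0,-0.3],[0,0,0.19,0,0,0,-0.3],[0,0,0.19,0,0,0,-0.3],[0,0,0.19,0,0,0,-0.3]]'
python3 -m crank '[[0,0,0.005,0,0,0,-0.3],[0,0,0.01,0,0,0,-0.3],[0,0,0.01,0,0,0,-0.3]]'
python3 -m crank '[[0,0,0.005,0,0,0,-0.3],[0,0,0.01,0,0,0,-0.3],[0,0,0.01,0,0,0,-0.3]]'
```

```text
clock: 23.78
tcp_pos: [0.6338, -0.2591, 0.0148]
tool_rot: [-3.141, 0.001, 0.001]
ft_force: [0.6, -0.6, -1.5]
gripper_width: 0.75
finger_force: 66.7
clock: 24.03
tcp_pos: [0.6342, -0.2593, 0.0144]
tool_rot: [3.142, -0.001, 0.0]
ft_force: [-0.1, 0.6, -1.3]
gripper_width: 0.748
finger_force: 66.7
clock: 24.28
tcp_pos: [0.6342, -0.2594, 0.0138]
tool_rot: [3.141, -0.001, 0.0]
ft_force: [-1.4, -0.1, 1.0]
gripper_width: 0.751
finger_force: 67.0
```

```bash
python3 -m crank '[[0,0,0.005,0,0,0,-0.3],[0,0,0.007,0,0,0,-0.3],[0,0,0.007,0,0,0,-0.3]]'
python3 -m crank '[[0,0,0,0,0,0,-0.55],[0,0,0,0,0,0,-0.6],[0,0,0,0,0,0,-0.7],[0,0,0,0,0,0,-0.9],[0,0,0,0,0,0,-0.9],[0,0,0,0,0,0,-0.9]]'
python3 -m crank '[[0,0,-0.1,0,0,0,-0.9],[0,0,-0.4,0,0,0,-0.9],[0,0,-0.8,0,0,0,-0.9],[0,0,-1,0,0,0,-0.9],[0,0,-1,0,0,0,-0.9],[0,0,-1,0,0,0,-0.9]]' >/dev/null
python3 wm.py | grep -E 'blue|pale|^0|tube'
python3 -m crank '[[-0.2,-0.5,0,0,0,-0.07,-0.9],[-0.42,-0.98,0,0,0,-0.15,-0.9],[-0.42,-0.98,0,0,0,-0.2,-0.9]]' >/dev/null
python3 go.py 467.5 133.8 100 87
```

```text
clock: 24.53
tcp_pos: [0.6342, -0.2594, 0.0138]
tool_rot: [3.141, -0.001, 0.0]
ft_force: [-2.8, 1.2, 5.8]
gripper_width: 0.75
finger_force: 67.1
clock: 25.03
tcp_pos: [0.634, -0.2593, 0.0124]
tool_rot: [-3.142, 0.001, 0.0]
ft_force: [-0.3, 0.4, 0.5]
gripper_width: 0.946
finger_force: 0.0
blue z17.6 1775 mean [ 639.5 -116.6] rect c [ 639.1 -115.9] size [39.1 39.4] ang 66.0 circ [ 639.5 -116.2] 20.3
pale[317. 243.] z38.3 2846 mean [ 638.6 -261.2] rect c [ 625.7 -260.5] size [70.  84.4] ang 85.4 circ [ 625.1 -261.4] 42.7
pale[147. 241.] z8.5 335 mean [ 633.4 -132.4] rect c [ 636.9 -126.6] size [32.3 52.7] ang 86.3 circ [ 637.6 -117.1] 26.7
pale[  4. 257.] z8.3 444 mean [616.9  36.1] rect c [622.4  30.7] size [23.8 61.3] ang 71.8 circ [625.6  40.5] 30.7
pale[222. 381.] z42.5 746 mean [ 535.1 -190.3] rect c [ 585.2 -204.9] size [ 26.3 147.1] ang 74.1 circ [ 583.2 -212. ] 73.8
0.77 [267.3, 194.4, 101.3, 110.2]
tube 274 mean [ 660.6 -260.4] rect c [ 654.2 -260.9] size [64.1 25. ] ang 88.5 circ [ 641.9 -260.6] 32.0
0.62 [0.0, 355.0, 26.1, 57.9]
clk 25.93 tcp [ 588.5 -158.   109.6] yaw 18.28 tilt 0.4 F [-1.5 -0.1  1. ] w 0.945 ff 0.0 q [-0.3   0.25  1.86  0.    1.04  0.95]
shift [-0.233 -3.15   0.113] turn [-0.005  0.001 -0.764] | shift in target-yaw axes [ 2.851 -1.362  0.096]
```

```bash
python3 -m crank '[[0,0,0,0,0,-0.08,-0.9],[0,0,0,0,0,-0.16,-0.9],[0,0,0,0,0,-0.24,-0.9],[0,0,0,0,0,-0.32,-0.9],[0,0,0,0,0,-0.4,-0.9],[0,0,0,0,0,-0.48,-0.9],[0,0,0,0,0,-0.56,-0.9],[0,0,0,0,0,-0.64,-0.9],[0,0,0,0,0,-0.72,-0.9],[0,0,0,0,0,-0.764,-0.9]]' >/dev/null
python3 -m crank '[[0.35,-0.15,0,0,0,0,-0.9],[0.7,-0.3,0,0,0,0,-0.9],[0.95,-0.45,0,0,0,0,-0.9]]' >/dev/null
python3 -m crank '[[0.35,-0.15,0,0,0,0,-0.9],[0.7,-0.3,0,0,0,0,-0.9],[0.95,-0.45,0,0,0,0,-0.9]]' >/dev/null
python3 -m crank '[[0.35,-0.15,0,0,0,0,-0.9],[0.7,-0.3,0,0,0,0,-0.9],[0.95,-0.45,0,0,0,0,-0.9],[0.95,-0.45,0.2,0,0,0,-0.9],[0.95,-0.45,0.4,0,0,0,-0.9],[0.95,-0.45,0.4,0,0,0,-0.9],[0.95,-0.45,0.4,0,0,0,-0.9],[0.95,-0.45,0.4,0,0,0,-0.9]]' >/dev/null
python3 go.py 467.5 133.8 5 87
python3 wm.py w10.png |tail -2; python3 go.py 467.5 133.8 5 87
```

```text
clk 27.93 tcp [473.4 130.7  72.3] yaw 86.70 tilt 0.08 F [-0.3  0.6  0.3] w 0.948 ff 0.0 q [ 0.22  0.08  2.14 -0.    0.93  0.28]
shift [ 0.028 -0.059  0.673] turn [-0.001  0.    -0.003] | shift in target-yaw axes [ 0.028 -0.06   0.673]
0.66 [244.7, 176.3, 118.2, 159.9]
magazine 17232 mean [465.7 137.2] rect c [465.3 134.4] size [90.8 60.7] ang 87.1 circ [465.2 133.7] 52.7
clk 28.08 tcp [474.7 130.8  73.5] yaw 86.67 tilt 0.09 F [-0.4  0.  -0.8] w 0.950 ff 0.0 q [0.22 0.08 2.14 0.   0.93 0.28]
shift [ 0.026 -0.074  0.685] turn [ 0.001 -0.    -0.004] | shift in target-yaw axes [ 0.026 -0.073  0.685]
```

View pics/w10.png

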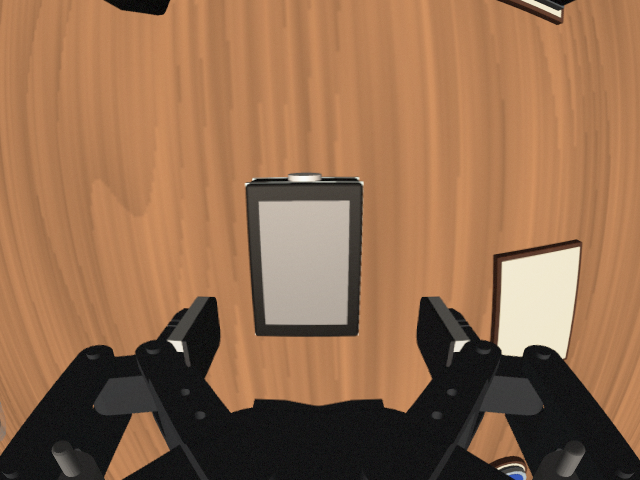

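```bash
python3 -m crank '[[0.028,-0.075,0.05,0,0,-0.003,-0.9],[0.028,-0.075,0.2,0,0,-0.003,-0.9],[0.028,-0.075,0.4,0,0,-0.003,-0.9],[0.028,-0.075,0.55,0,0,-0.003,-0.9],[0.028,-0.075,0.68,0,0,-0.003,-0.9],[0.028,-0.075,0.68,0,0,-0.003,-0.9],[0.028,-0.075,0.68,0,0,-0.003,-0.9]]'
python3 -m crank '[[0,0,0,0,0,0,-0.7],[0,0,0,0,0,0,-0.55],[0,0,0,0,0,0,-0.45],[0,0,0,0,0,0,-0.3],[0,0,0,0,0,0,-0.1],[0,0,0,0,0,0,-0.1],[0,0,0,0,0,0,-0.1],[0,0,0,0,0,0,-0.1]]'
python3 -m crank '[[0,0,-0.03,0,0,0,-0.1],[0,0,-0.1,0,0,0,-0.1],[0,0,-0.3,0,0,0,-0.1],[0,0,-0.6,0,0,0,-0.1],[0,0,-0.6,0,0,0,-0.1],[0,0,-0.6,0,0,0,-0.1]]'
python3 - <<'E'
from fit import *
p=capture('wrist');
for r in regions_of('magazine',p)[:1]:
    P=wpts(p,r['mask']);P=P[abs(P[:,2]-np.median(P[:,2]))<.004];fit(P,'mag z%.1f'%(1000*np.median(P[:,2])))
E
python3 go.py 628.2 76.3 66 95.2
```

```text
clock: 28.67
tcp_pos: [0.4654, 0.1341, 0.0042]
tool_rot: [-2.278, -2.162, 0.002]
ft_force: [-0.2, -1.1, -0.4]
gripper_width: 0.951
finger_force: 0.0
clock: 29.33
tcp_pos: [0.4676, 0.1346, 0.006]
tool_rot: [2.278, 2.162, 0.003]
ft_force: [-1.1, 0.3, 6.2]
gripper_width: 0.689
finger_force: 66.7
clock: 29.83
tcp_pos: [0.4682, 0.1346, 0.0667]
tool_rot: [2.277, 2.161, 0.007]
ft_force: [0.0, 0.0, -2.1]
gripper_width: 0.687
finger_force: 65.7
mag z-24.6 29904 mean [ 9.6 -0.9] rect c [ 2.5 -0.9] size [60.5 81.3] ang 89.7 circ [ 2.3 -0.9] 50.2
clk 29.93 tcp [465.6 134.1  64.1] yaw 86.99 tilt 0.05 F [-1.1  0.1 -2.3] w 0.690 ff 65.7 q [0.23 0.08 2.16 0.   0.91 0.28]
shift [-0.491  1.654 -0.02 ] turn [-0.001  0.    -0.091] | shift in target-yaw axes [-0.723  1.567 -0.019]
```

```bash
python3 -m crank '[[0,0,0,0,0,-0.05,-0.1],[0,0,0,0,0,-0.091,-0.1],[0,0,0,0,0,-0.091,-0.1]]' >/dev/null
python3 -m crank '[[-0.12,0.26,0,0,0,0,-0.1],[-0.24,0.52,0,0,0,0,-0.1],[-0.36,0.78,0,0,0,0,-0.1]]' >/dev/null
python3 -m crank '[[-0.12,0.26,0,0,0,0,-0.1],[-0.24,0.52,0,0,0,0,-0.1],[-0.36,0.78,0,0,0,0,-0.1],[-0.36,0.78,0.1,0,0,0,-0.1],[-0.36,0.78,0.25,0,0,0,-0.1],[-0.36,0.78,0.25,0,0,0,-0.1],[-0.36,0.78,0.25,0,0,0,-0.1],[-0.36,0.78,0.25,0,0,0,-0.1]]' >/dev/null
python3 -m crank '[[0,0,0,0,0,0,-0.1],[0,0,0,0,0,0,-0.1]]' >/dev/null
python3 go.py 627.8 76.5 13.5 95.2
python3 - <<'E'
from h import *
p=capture('wrist');save(p,'w11.png')
E
```

```text
clk 31.27 tcp [628.6  76.9  40.5] yaw 95.19 tilt 0.08 F [ 0.   0.  -1.7] w 0.688 ff 65.7 q [ 0.08  0.36  1.86  0.    0.92 -0.01]
shift [-0.003 -0.009  0.27 ] turn [ 0.001  0.    -0.   ] | shift in target-yaw axes [-0.003 -0.008  0.27 ]
```

View pics/w11.png

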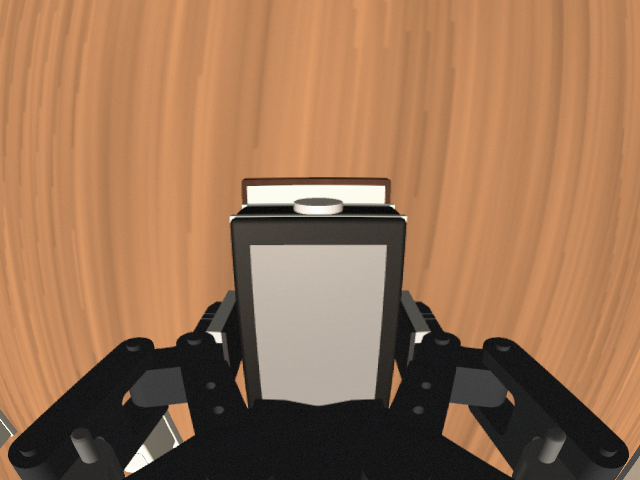

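Aligned with the pad. Lower.

```bash
python3 -m crank '[[0,-0.005,0.06,0,0,0,-0.1],[0,-0.005,0.12,0,0,0,-0.1],[0,-0.005,0.18,0,0,0,-0.1],[0,-0.005,0.23,0,0,0,-0.1],[0,-0.005,0.24,0,0,0,-0.1],[0,-0.005,0.24,0,0,0,-0.1],[0,-0.005,0.24,0,0,0,-0.1]]'
python3 -m crank '[[0,0,0.005,0,0,0,-0.1],[0,0,0.01,0,0,0,-0.1],[0,0,0.01,0,0,0,-0.1]]'
python3 -m crank '[[0,0,0.005,0,0,0,-0.1],[0,0,0.01,0,0,0,-0.1],[0,0,0.01,0,0,0,-0.1]]'
```

```text
clock: 31.9
tcp_pos: [0.6275, 0.0765, 0.0153]
tool_rot: [-2.118, -2.319, 0.001]
ft_force: [0.4, 0.1, -1.6]
gripper_width: 0.688
finger_force: 65.8
clock: 32.15
tcp_pos: [0.6278, 0.0766, 0.0147]
tool_rot: [2.119, 2.32, 0.0]
ft_force: [0.1, 0.6, -1.7]
gripper_width: 0.691
finger_force: 65.7
clock: 32.4
tcp_pos: [0.6279, 0.0766, 0.0141]
tool_rot: [2.119, 2.319, 0.0]
ft_force: [-1.7, -0.5, 1.0]
gripper_width: 0.69
finger_force: 66.0
```

```bash
python3 -m crank '[[0,0,0.005,0,0,0,-0.1],[0,0,0.007,0,0,0,-0.1],[0,0,0.007,0,0,0,-0.1]]'
python3 -m crank '[[0,0,0,0,0,0,-0.4],[0,0,0,0,0,0,-0.45],[0,0,0,0,0,0,-0.55],[0,0,0,0,0,0,-0.8],[0,0,0,0,0,0,-0.8],[0,0,0,0,0,0,-0.8]]'
python3 -m crank '[[0,0,-0.1,0,0,0,-0.8],[0,0,-0.4,0,0,0,-0.8],[0,0,-0.8,0,0,0,-0.8],[0,0,-1,0,0,0,-0.8],[0,0,-1,0,0,0,-0.8],[0,0,-1,0,0,0,-0.8]]' >/dev/null
python3 -m crank '[[-0.4,0,-0.3,0,0,0,-0.8],[-0.8,0,-0.7,0,0,0,-0.8],[-1,0,-1,0,0,0,-0.8],[-1,0,-1,0,0,0,-0.8],[-1,0,-1,0,0,0,-0.8],[-1,0,-1,0,0,0,-0.8]]' >/dev/null
python3 -m crank '[[0,-0.4,0,0,0,0,-0.8],[0,-0.8,0,0,0,0,-0.8],[0,-1,0,0,0,0,-0.8],[0,-1,0,0,0,0,-0.8]]' >/dev/null
python3 - <<'E'
from meas import *
B.update(tubeT=(.57,.7,-.32,-.2,.033,.044),filterT=(.58,.7,-.16,-.07,.0145,.022),magT=(.56,.7,0,.15,.033,.044),finderT=(.56,.68,.25,.36,.044,.056))
for n in ['scene','top']:
    p=capture(n);print(n);save(p,n+'9.png')
    for k in ['tubeT','tubepad','filterT','filterpad','magT','magpad','finderT','finderpad']:
        try: meas(p,[k])
        except ValueError: print(k,'hidden')
    for q in ['chrome_camera','box_camera']:
        for r in regions_of(q,p)[:1]: print(q,np.round(r['extent']),np.median(cloud(p)[r['mask']],0).round(3))
E
```

```text
clock: 32.65
tcp_pos: [0.6279, 0.0766, 0.0141]
tool_rot: [2.119, 2.319, 0.0]
ft_force: [-3.5, -0.6, 5.3]
gripper_width: 0.69
finger_force: 66.8
clock: 33.15
tcp_pos: [0.6277, 0.0765, 0.0127]
tool_rot: [-2.119, -2.32, 0.0]
ft_force: [0.1, -0.2, 0.4]
gripper_width: 0.897
finger_force: 0.0
scene
tubeT z37.9 508 mean [ 634.3 -257.9] rect c [ 633.9 -257.8] size [66.4 64. ] ang 48.5 circ [ 634.3 -258.5] 34.1
tubepad z8.0 147 mean [ 643.  -240.1] rect c [ 639.  -246.7] size [52.9 76.6] ang 65.7 circ [ 633.5 -257.6] 39.0
filterT z17.4 235 mean [ 640.3 -113.8] rect c [ 640.  -113.7] size [45.8 44.1] ang 47.4 circ [ 640.  -114.4] 24.0
filterpad z7.9 141 mean [ 643.7 -104. ] rect c [ 641.3 -110.2] size [51.1 59. ] ang 62.8 circ [ 638.3 -114.2] 30.6
magT z37.6 1002 mean [629.1  77.4] rect c [628.   76.8] size [61.7 90.9] ang 4.5 circ [629.1  76.3] 52.5
magpad z7.8 243 mean [644.1  97. ] rect c [628.1  78. ] size [71.5 99.4] ang 5.7 circ [628.7  78. ] 60.2
finderT z49.6 216 mean [624.1 304.1] rect c [622.4 304.2] size [29.8 32.8] ang 78.9 circ [622.2 304. ] 20.7
finderpad z7.6 153 mean [630.8 309
[... 286 characters left out ...]
 -260.2] 33.7
tubepad z8.2 246 mean [ 621.7 -246.9] rect c [ 628.  -252.2] size [77.9 55.9] ang 39.5 circ [ 634.8 -259.9] 39.4
filterT hidden
filterpad hidden
magT z38.4 1293 mean [628.7  82.5] rect c [629.   82.5] size [60.7 78.6] ang 5.3 circ [628.4  81.4] 47.9
magpad z8.2 251 mean [605.8  92.8] rect c [608.1  97.1] size [108.3  56.2] ang 57.4 circ [629.   83.8] 54.2
finderT z49.9 292 mean [623.8 302.6] rect c [621.8 303.9] size [30.8 36.8] ang 77.1 circ [623.8 303. ] 20.9
finderpad z8.1 162 mean [615.5 289. ] rect c [618.8 291.1] size [19.7 51.9] ang 77.0 circ [619.  292.1] 26.3
chrome_camera [101. 241.  64.  43.] [0.398 0.33  0.063]
box_camera [489. 252.  57.  53.] [ 0.388 -0.347  0.069]
```

View pics/scene9.png

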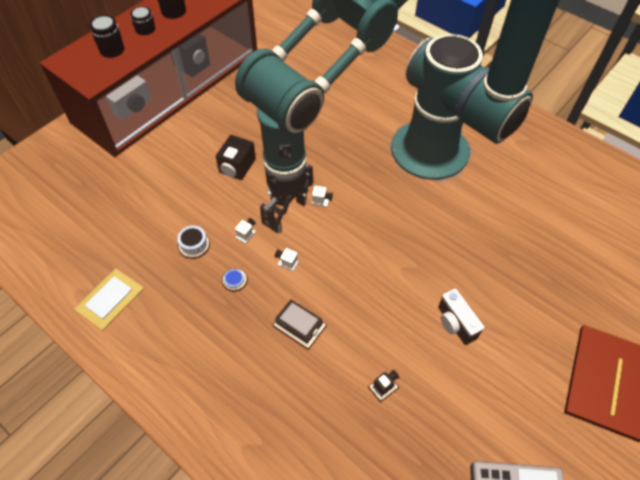

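All four things sit on their pads, within about 2 mm of centre, and the cameras have not moved. The arm is clear.

```bash
python3 go.py; python3 -c "from bench import hand_in;print(hand_in())"
```

```text
clk 34.78 tcp [537.8 -31.5 212.2] yaw 95.23 tilt 0.05 F [0.1 0.6 0.2] w 0.902 ff 0.0 q [-0.1   0.02  1.92  0.    1.21 -0.2 ]
the job is handed in; nothing more can be done
None
```

I handed the job in at about 35 s of the 109 s allowed: all four things stand on their own pads, about 2 mm off centre by the final camera check, with both cameras unmoved and the arm clear; no verdict came back.

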